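# Set the strip width on a paper jig with its knurled wheel

### The job

Set the width on the metal paper-strip jig: with a fingertip on top of its knurled wheel, roll the wheel, in as many strokes as it takes, until the sliding fence's leading face has closed up in line with the upright fin of the gauge rider, and leave it there. Move the fence only by the wheel, leave the rider where it is set, and neither pick up nor shift anything else on the table.

Things in the scene. Friction and masses are not known exactly. Their poses are not given: they have to be found in the camera images.
- jig: Grey metal jig fixed to the table, base 130 (x) x 260 (y) x 12 mm; origin at the centre of its underside, z up, turned up to 20 deg. From -y to +y: knurled wheel between two aluminium cheeks (tops 72 mm above the table), sliding fence, fixed stop (face at y = 97 mm, top 52 mm above the table). A scale with the gauge rider lies along its -x edge, next to the robot.
- adjuster_wheel (a joint): Turn of the knurled steel wheel, 68 mm diameter, 30 mm wide, axle along jig x at jig (0, -85, 62) mm. 0 at the start (fence open); it grows when the wheel's top moves toward jig +y (toward the fixed stop), and drives the fence 14 mm toward +y per radian. It also rolls back, stays where left, takes about 1 N at the rim.
- frame: Dark steel plate 100 x 214 x 6 mm on springs over the base, its top face (origin on the jig's z axis) 26 mm above the table when free; it carries the wheel and the fence. Pressed from above, as through the wheel, it sinks level up to 6 mm, against about 2 N at first and 6 N fully down, and springs back.
- wheel_top (a point): Highest point of the wheel, mid-width, 96 mm above the table when free; it sinks with the frame but does not turn with the wheel.
- fence: Sliding aluminium fence, 85 (x) x 14 (y) x 22 mm high, its top 49.5 mm above the table; origin in the plane of its leading face (the face toward jig +y and the fixed stop), axes as the jig's.
- fence_edge (a point): Point on the fence's leading face, at the end toward the scale; compare its jig y with the gauge mark's.
- gauge_rider: Small dark steel rider on the scale, 16 x 14 mm, with an upright fin 2 mm thick whose top is 51 mm above the table; origin in the middle plane of the fin. It starts 22 to 48 mm beyond the fence's leading face toward jig +y and must stay where it is set.
- gauge_mark (a point): Edge of the rider's fin next to the fence, in the fin's middle plane: the gauge mark. Axes as the jig's.
- phone: Bystander: phone lying flat, 62x124x9 mm, to the right of the jig.
- ink_a: Bystander: dropper ink bottle, 40 mm diameter, 70 mm high, standing behind the wheel end of the jig; origin under its centre.
- ink_b: Bystander: dropper ink bottle, 40 mm diameter, 70 mm high, standing behind the other end of the jig; origin under its centre.
- eraser: Bystander: eraser, 20x42x12 mm, lying in front of the jig.
- grey_cup: Bystander: grey cup, 73 mm diameter, 50 mm high, at the back of the table.
- gesso: Bystander: small round white bottle, 45 mm diameter, 66 mm high, behind the phone.

How it is judged:
On the way:
1. a fingertip on the wheel drives the fence forward (contact force between the fingers and adjuster_wheel above 0.3 N and value of joint adjuster_wheel above 0.4 rad), for 0.02 s.
At the end, for the whole second after the job is handed in: The fence's leading face is within 2.5 mm of the middle of the rider's fin along the jig, the wheel is at rest, the rider is within 3 mm of where it was set, and every bystander is within 15 mm of where it stood (y of fence_edge in the frame of gauge_mark between -0.0025 and 0.0025 m and velocity of joint adjuster_wheel between -0.05 and 0.05 rad/s and distance of gauge_mark from where it was at the start of the episode below 0.003 m and distance of each of phone, ink_a, ink_b, eraser, grey_cup, gesso from where it was at the start of the episode below 0.015 m); the robot touches nothing.
It fails at once if the fence is pushed directly instead of by the wheel (contact force between any of the fingers, the arm and fence above 0.5 N).
It fails at once if the gauge rider is displaced (distance of gauge_mark from where it was at the start of the episode above 0.003 m).
It fails at once if a bystander is picked up or shifted (distance of any of phone, ink_a, ink_b, eraser, grey_cup, gesso from where it was at the start of the episode above 0.015 m).
It also fails if it takes over 48 s, if anything falls off the work surface, if the arm or the gripper's body presses on something with over 40 N, if the wrist force passes 120 N, or if a joint passes its speed limit or range.

### The arm

A 6-joint arm with a two-finger parallel gripper is mounted at the origin on a cart in front of the work surface, level with it; the furniture and walls round the work are solid. World frame = base frame: x ahead of the robot, y to its left, z up, the work surface at z = 0. Lengths are in m, angles in rad, forces in N, time in s.
With the tool pointing down it reaches from about 0.2 to 0.875 m from the base axis. Payload 3.4 kg.
Tool frame: the origin (TCP) lies between the finger pads; the fingertips stand 19 mm ahead of it and the grasp point (between the pads) is the TCP; z points along the fingers, y is the line along which they close (so a half turn about z gives the same grasp; the last joint's range is limited). The gripper opens to 94 mm and grips with 3 to 60 N. Pads are 16 mm wide; open, the fingers measure 119 mm over their backs; the gripper's body (75 mm by 177 mm) begins 78 mm behind the grasp point.
Start: joints at [-1.367, 0.276, 1.505, -0, 1.361, -0.121], TCP at [0.183, -0.545, 0.224] pointing down, gripper open.
Joint ranges: [-2.89, 2.89], [-0.75, 2.08], [0.22, 2.7], [-1.18, 4.32], [0.11, 2.71], [-2.7, 2.7]. Speed limits (rad/s): [2.57, 2.57, 3.14, 3.14, 3.14, 3.14].

### API

Orientations are given as a rotation vector (axis times angle).
In Python, from station import move_ptp, movel, set_joints, open_jaws, grasp, hold, inverse_kinematics, grab_frame, camera_model, IKError, sign_off, cut_out, landmark_of, current_t, current_joint_pos, current_joint_vel, current_tau, current_tool_pos, current_tool_rot, current_ft_force, current_wrist_torque, current_gripper_width, current_finger_force gives the robot as it stands. Calls block until the motion is done:
- move_ptp(position, orientation): joint-space move of the TCP to a pose.
- movel(position, ori=None, max_speed=0.15, until_force=None): straight line of the TCP; ori=None keeps the orientation; max_speed is the mean speed in m/s. With until_force (N) it stops when the force on the tool has changed by that much, and returns True; else False.
- set_joints(angles): joint-space move.
- open_jaws() and grasp(): open the fingers fully, or close them until they stop; the grip force is fixed at half the most.
- hold(seconds).
- inverse_kinematics(position, orientation): joint angles nearest the present ones, or None.
- grab_frame(name): name is "side" or "top"; returns the picture (384x512x3 uint8, red, green, blue); there is no depth.
- camera_model(name): a dict with "fx", "fy", "cx", "cy" (pixels), "origin" and "rotation" of the camera in the world. Camera axes: x right, y down, z forward; pixel columns grow to the right and rows downward; lengths in m; the calibration is good to about 2 mm. A picture is of the moment at which its call begins. camera_model takes no time and is no camera call.
A pose or a line that the arm cannot do raises IKError and nothing moves.
- sign_off(): hands the job in; it is judged then, once.
Trained networks look in the newest picture that a camera, given by its name, has taken for a name from the list of things; names that differ only in an ending like _2 or _b are one class to them, and where a whole thing is asked for, a point or a joint stands for the part that bears it (a point fixed in the world has none). Each returns a list of dicts, best first, with "p" (0 to 1); they miss things now and then, are a little off and sometimes report something else, mostly with a low value. They report only what shows in the picture. A call takes as long as a camera call.
- cut_out(camera, query): "mask" (384x512 bool, what is visible of it).
- landmark_of(camera, query): "point" ([x, y, z] in m, in world coordinates, good to about 4 mm: a listed point, or the origin of a listed thing).
Readings, each from a call of its own:
- current_t(): time.
- current_joint_pos(): joint angles.
- current_joint_vel(): joint speeds.
- current_tau(): joint torques, N m.
- current_tool_pos(): TCP position.
- current_tool_rot(): TCP orientation.
- current_ft_force(): force on the tool from outside, world axes, zero at the start.
- current_wrist_torque(): the same for the moment, N m.
- current_gripper_width(): opening from 0.0 (shut) to 1.0 (fully open).
- current_finger_force(): force on a finger pad.
Only numpy, scipy, OpenCV 4.12 (cv2) and the standard library are available. Lean on these libraries where they do the work, as an engineer would, in place of code of your own. Each camera call takes 0.05 s, during which the arm holds its last target. There are 200 camera calls.

## Working session

There is one attempt and no reset: what is moved stays moved. The work goes in short steps, each a Python script; the robot and the scene stay as the last script left them, time stands still between calls to the robot, and variables do not carry over. Pictures are saved under pics/ and viewed, at most 10 in all, crops included, and the job is handed in when it is done.

```bash
mkdir -p pics; ls
python3 - <<'E'
from station import *
import cv2,numpy as np
for c in("side","top"):
    im=grab_frame(c); cv2.imwrite(f"pics/{c}0.png",im[:,:,::-1])
    m=camera_model(c); print(c,m["fx"],np.round(m["origin"],3),np.round(m["rotation"],3).tolist())
    for q in("jig","wheel_top","fence_edge","gauge_mark","fence","gauge_rider","ink_a","frame"):
        print(c,q,[(round(d["p"],2),np.round(d["point"],4).tolist()) for d in landmark_of(c,q)[:3]])
print(current_t(),current_tool_rot())
E
```

```text
pics
side 429.11642135337854 [0.169 0.82  0.691] [-0.677, 2.515, -1.263]
side jig [(0.56, [0.4895, 0.207, 0.001])]
side wheel_top [(0.75, [0.4927, 0.2109, 0.0269]), (0.73, [0.508, 0.1295, 0.0991])]
side fence_edge [(0.84, [0.4506, 0.1782, 0.0483])]
side gauge_mark [(0.69, [0.4349, 0.2151, 0.0494]), (0.69, [0.5231, -0.0797, -0.0017])]
side fence [(0.89, [0.4953, 0.188, 0.025])]
side gauge_rider [(0.63, [0.4333, 0.2167, 0.0115])]
side ink_a [(0.69, [0.6146, 0.1385, -0.0027]), (0.59, [0.58, 0.2709, -0.0024])]
side frame [(0.88, [0.4913, 0.2115, 0.0267]), (0.47, [0.511, 0.1269, 0.0981])]
top 400.6860230323129 [0.426 0.134 0.984] [-2.1, 2.134, -0.207]
top jig [(0.85, [0.4898, 0.2074, 0.0034]), (0.24, [0.6616, -0.104, -0.0011])]
top wheel_top [(0.62, [0.5081, 0.1218, 0.0966])]
top fence_edge [(0.58, [0.4461, 0.1762, 0.0513]), (0.47, [0.6588, -0.1065, -0.0007])]
top gauge_mark [(0.39, [0.4337, 0.2218, 0.0456])]
top fence [(0.79, [0.4978, 0.1899, 0.0297])]
top gauge_rider [(0.48, [0.4319, 0.2143, 0.0074])]
top ink_a [(0.82, [0.5774, 0.2709, 0.0003]), (0.71, [0.6145, 0.1418, 0.002])]
top frame [(0.65, [0.4889, 0.2131, 0.0322])]
0.9 [3.10018400e+00 5.07952338e-01 1.03806439e-05]
```

View pics/side0.png

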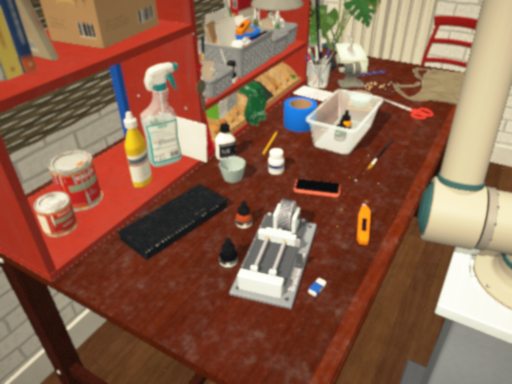

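View pics/top0.png

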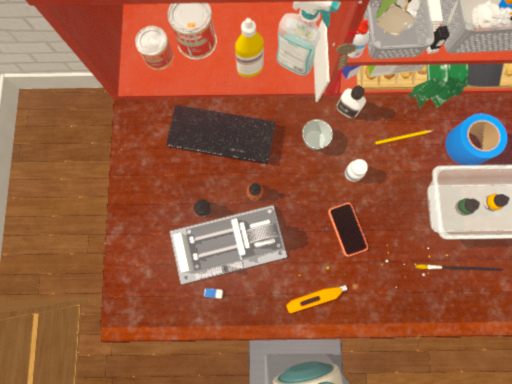

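```bash
cat > h.py <<'E'
from station import *
import cv2,numpy as np
from scipy.spatial.transform import Rotation as R
YAW=np.radians(12.5); W=np.array([0.5083,0.1252]); U=np.array([-np.sin(YAW),np.cos(YAW)])
def ori(k):
    a=YAW+k*np.pi/2; return R.from_matrix(np.array([[np.cos(a),np.sin(a),0],[np.sin(a),-np.cos(a),0],[0,0,-1]]).T.T).as_rotvec()
def P(s,z): return [*(W+U*s),z]
def stroke(o,a,b,press=0.0035,zs=0.123):
    movel(P(a,zs),o,0.12)
    hit=movel(P(a,0.100),o,0.03,until_force=1.2)
    z=current_tool_pos()[2]; print("hit",hit,"tip z",z-0.019)
    zp=0.115-press
    movel(P(a,zp),o,0.03); f0=current_ft_force()
    movel(P(a+(b-a)*.5,zp),o,0.06); f1=current_ft_force()
    movel(P(b,zp),o,0.06); f2=current_ft_force()
    movel(P(b,zs),o,0.1)
    print(np.round([f0,f1,f2],1).tolist(),"t",current_t())
def meas(n,cams=("side","top")):
    for c in cams:
        D={}
        for i in range(n):
            im=grab_frame(c)
            for q in("fence_edge","gauge_mark","fence","gauge_rider"):
                for d in landmark_of(c,q)[:3]:
                    p=np.array(d["point"]); s=(p[:2]-W)@U
                    if d["p"]>.3 and .03<s<.17: D.setdefault(q,[]).append(s); break
        for q,v in D.items(): print(c,q,len(v),"mean %.4f sd %.4f"%(np.mean(v),np.std(v)))
    return im
E
python3 - <<'E'
from h import *
for k in(1,-1):
    q=inverse_kinematics(P(-.013,.16),ori(k)); print(k,R.from_rotvec(ori(k)).as_matrix().round(2).tolist(),None if q is None else np.round(q,2))
for c in("side","top"):
    im=grab_frame(c); 
    x,y=(225,190) if c=="side" else (155,190)
    cv2.imwrite(f"pics/{c}1.png",cv2.resize(im[y:y+120,x:x+150,::-1],None,fx=5,fy=5,interpolation=cv2.INTER_CUBIC))
meas(3)
print(current_t())
E
```

```text
1 [[-0.22, 0.98, 0.0], [0.98, 0.22, -0.0], [-0.0, 0.0, -1.0]] [ 0.08  0.24  1.72 -0.    1.18 -0.13]
-1 [[0.22, -0.98, -0.0], [-0.98, -0.22, -0.0], [0.0, 0.0, -1.0]] None
side fence_edge 3 mean 0.0633 sd 0.0021
side gauge_mark 3 mean 0.1040 sd 0.0013
side fence 3 mean 0.0641 sd 0.0018
side gauge_rider 3 mean 0.1068 sd 0.0007
top fence_edge 3 mean 0.0637 sd 0.0008
top gauge_mark 3 mean 0.1080 sd 0.0008
top fence 3 mean 0.0632 sd 0.0008
top gauge_rider 3 mean 0.1119 sd 0.0107
2.5
```

View pics/top1.png

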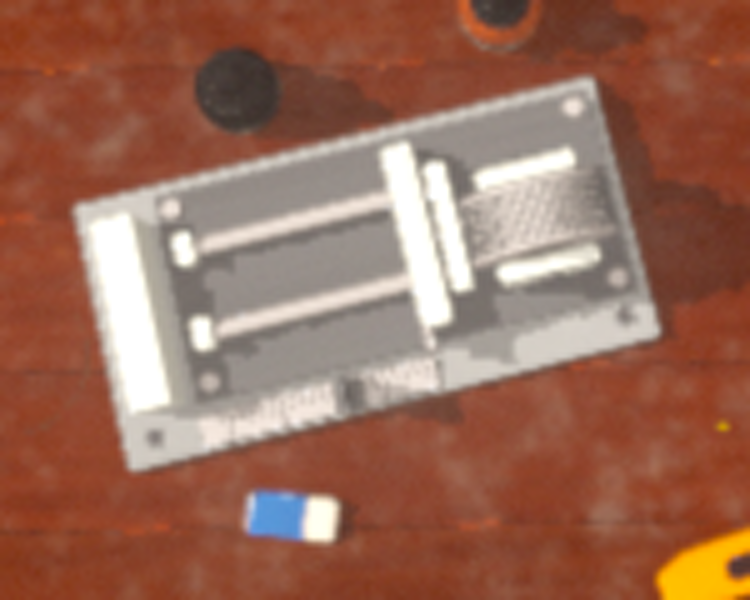

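The enlarged top view shows the fence's leading face from about (380,148) to (420,325) and the dark rider near (350,392). They are about 42 mm apart, which is about 100 mm of rim travel. I'll do two strokes and then re-measure.

Run:
```python
from h import *
o=ori(1)
grasp(); move_ptp(P(-.014,.15),o)
print(current_t(),current_gripper_width())
stroke(o,-.014,.014)
meas(2)
print(current_t())
```

```text
6.525 -6.286495730005476e-05
hit True tip z 0.09418241256711345
[[-1.0, -0.8, 4.4], [-0.3, 0.6, 4.5], [-1.3, 1.5, 3.5]] t 8.6333
side fence_edge 2 mean 0.0755 sd 0.0010
side gauge_mark 2 mean 0.1046 sd 0.0012
side fence 2 mean 0.0772 sd 0.0011
side gauge_rider 2 mean 0.1136 sd 0.0302
top fence_edge 2 mean 0.0731 sd 0.0018
top fence 2 mean 0.0827 sd 0.0060
9.6333
```

Run:
```python
from h import *
o=ori(1)
stroke(o,-.014,.014)
stroke(o,-.014,.014)
move_ptp([0.45,-0.15,0.2],o)
im=meas(4)
print(current_t())
for c in("side","top"):
    im=grab_frame(c); 
    x,y=(235,200) if c=="side" else (160,195)
    cv2.imwrite(f"pics/{c}2.png",cv2.resize(im[y:y+100,x:x+130,::-1],None,fx=6,fy=6,interpolation=cv2.INTER_CUBIC))
```

```text
hit True tip z 0.09468640732314249
[[-0.2, 0.1, 4.4], [-1.5, -0.2, 4.3], [-2.6, 1.7, 4.1]] t 11.7333
hit True tip z 0.09464499741422508
[[-0.3, 0.3, 4.3], [-1.1, 0.5, 3.9], [-1.5, 1.8, 4.4]] t 13.8333
side fence_edge 4 mean 0.0989 sd 0.0011
side gauge_mark 4 mean 0.1046 sd 0.0012
side fence 4 mean 0.1015 sd 0.0020
side gauge_rider 4 mean 0.0966 sd 0.0105
top fence_edge 4 mean 0.0987 sd 0.0008
top gauge_mark 4 mean 0.1037 sd 0.0090
top fence 4 mean 0.0992 sd 0.0016
top gauge_rider 4 mean 0.1066 sd 0.0007
17.0
```

View pics/top2.png

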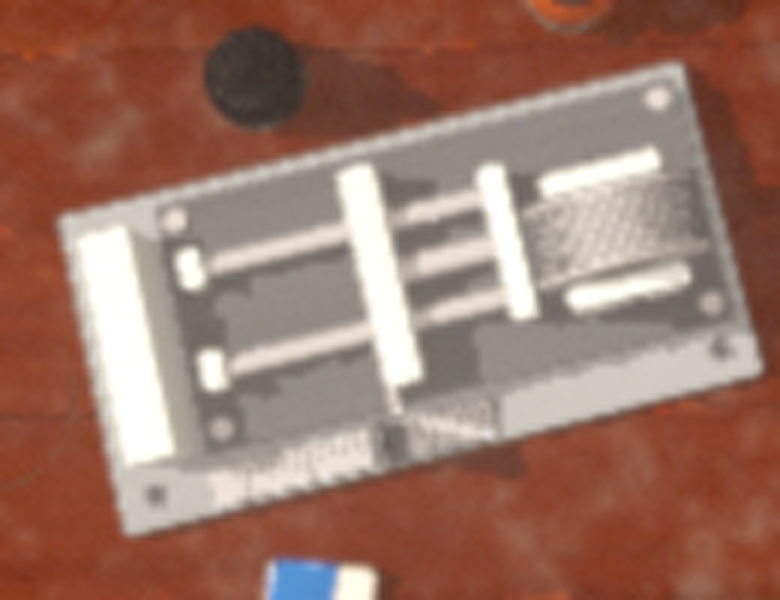

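View pics/side2.png

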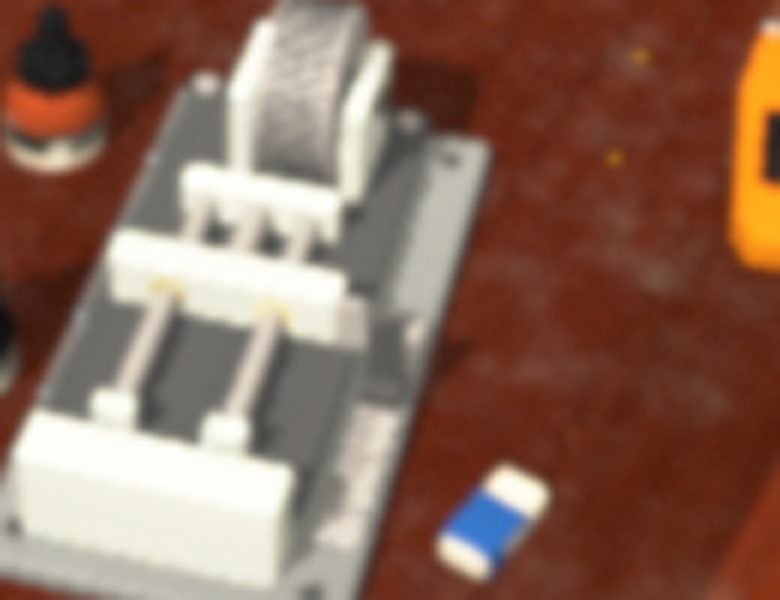

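The fence has moved 35 mm. In the top crop its leading face runs (338,172)–(390,385) and the rider sits at about (391,440), so roughly 7 mm remains. I'll make a short stroke and then check the alignment by projecting the fin model into the picture.

Run:
```python
from h import *
o=ori(1)
move_ptp(P(-.009,.15),o)
stroke(o,-.009,.007)
move_ptp([0.45,-0.15,0.2],o)
S=[]
for c in("side","top"):
    m=camera_model(c); ims=[];E=[];G=[]
    for i in range(8):
        ims.append(grab_frame(c).astype(float))
        for q,L in(("fence_edge",E),("gauge_mark",G)):
            for d in landmark_of(c,q)[:3]:
                p=np.array(d["point"]); s=(p[:2]-W)@U
                if abs(p[2]-.049)<.012 and .08<s<.13: L.append(np.r_[p,s]); break
    print(c,len(E),np.median(E,0).round(4),len(G),np.median(G,0).round(4),np.std(E,0)[3].round(4),np.std(G,0)[3].round(4))
    im=np.mean(ims,0); np.save(f"pics/{c}3.npy",im)
    x,y=(275,230) if c=="side" else (195,225)
    w,h=(50,37)
    cv2.imwrite(f"pics/{c}3.png",cv2.resize(im[y:y+h,x:x+w,::-1].astype(np.uint8),None,fx=15,fy=15,interpolation=cv2.INTER_CUBIC))
print(current_t())
```

```text
hit True tip z 0.09518266828685581
[[0.8, -0.3, 3.1], [-0.6, 1.1, 3.7], [-0.5, 0.9, 4.2]] t 20.0667
side 8 [0.4379 0.2198 0.0481 0.1075] 8 [0.4346 0.2154 0.0512 0.1043] 0.0008 0.0012
top 7 [0.4407 0.2178 0.0496 0.1047] 8 [0.4336 0.2192 0.0461 0.1079] 0.0006 0.0013
23.6083
```

View pics/top3.png

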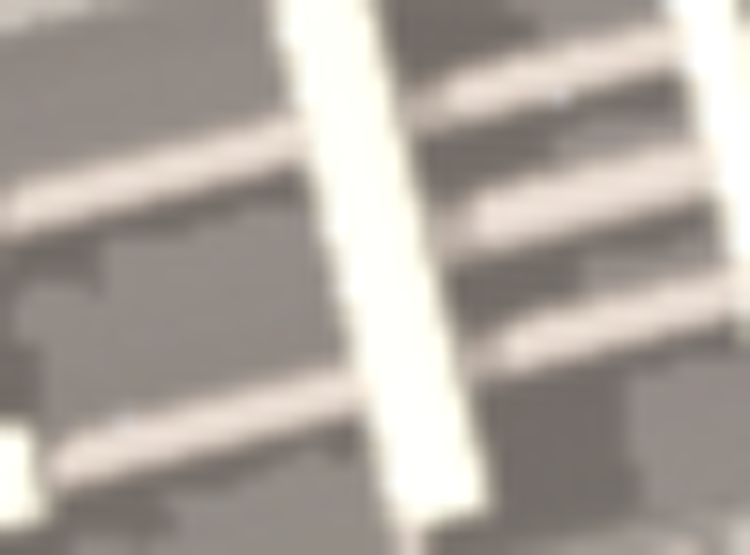

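View pics/side3.png

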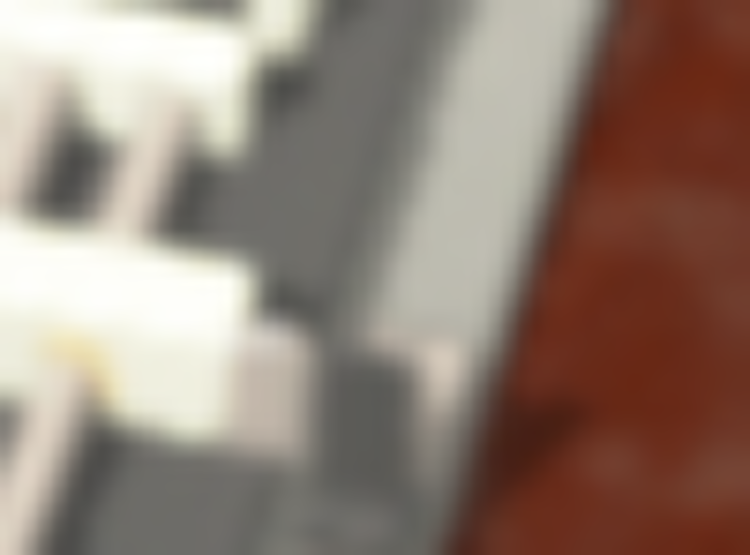

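Both networks' biases cancel to about 0. I'll rectify both views onto the 50.5 mm plane, which holds the fence top, fin top and stop top, and compare edges there, using the known stop face as reference.

```bash
cat > rect.py <<'E'
from h import *
V=np.array([U[1],-U[0]]); O=W+U*.085
def rect(c,im,s=3,z=.0505,x0=-70,x1=50,y0=-10,y1=120):
    m=camera_model(c); Rm=np.array(m["rotation"]); Rm=R.from_rotvec(Rm).as_matrix() if Rm.ndim==1 else Rm
    X,Y=np.meshgrid(np.arange(x0,x1,1/s),np.arange(y1,y0,-1/s))
    p=np.dstack([O[0]+V[0]*X/1e3+U[0]*Y/1e3,O[1]+V[1]*X/1e3+U[1]*Y/1e3,np.full_like(X,z)])-m["origin"]
    q=p@Rm
    return cv2.remap(im.astype(np.float32),(m["fx"]*q[...,0]/q[...,2]+m["cx"]).astype(np.float32),(m["fy"]*q[...,1]/q[...,2]+m["cy"]).astype(np.float32),cv2.INTER_CUBIC)
def show(name,ims):
    out=[]
    for c in("top","side"):
        r=np.clip(rect(c,ims[c]),0,255).astype(np.uint8)[:,:,::-1].copy()
        for y in range(0,120,10): cv2.putText(r,str(y),(335,int((120-y)*3)+4),0,.35,(0,255,255),1); cv2.line(r,(325,(120-y)*3),(333,(120-y)*3),(0,255,255),1)
        for x in range(-70,50,10): cv2.line(r,((x+70)*3,382),((x+70)*3,390),(0,255,255),1)
        out.append(r)
    cv2.imwrite(name,np.hstack(out))
E
python3 - <<'E'
from rect import *
show("pics/rect3.png",{c:np.load(f"pics/{c}3.npy") for c in("side","top")})
E
```

```text
(no output)
```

View pics/rect3.png

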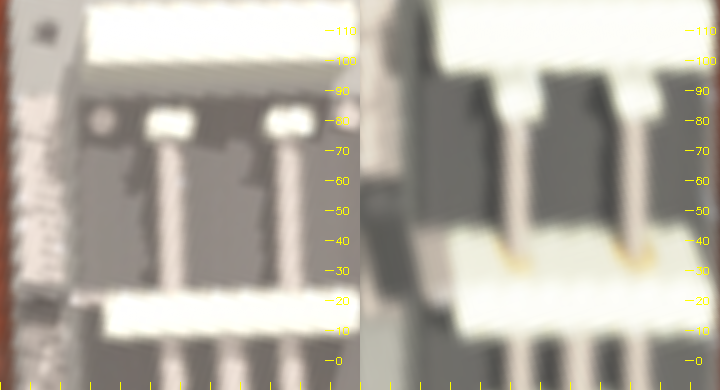

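The rectified view shows the stop edge at 99.3 mm (top) and 96 mm (side), against 97 true. The fence leading edge is at about 23 mm (top). The fin's top edge in the side view is at pixel row ~300, about 20.5 mm. I'll put numbers on these with profiles.

Run:
```python
from rect import *
out=[]
for c in("top","side"):
    im=np.load(f"pics/{c}3.npy")
    def prof(x0,x1,y0,y1,z):
        r=rect(c,im,s=4,z=z,x0=x0,x1=x1,y0=y0,y1=y1).mean(2).mean(1)
        return r[::4].round().astype(int).tolist()
    print(c,"stop 105->90",[prof(a,b,105,90,.052) for a,b in((-35,-28),(-8,2),(32,38))])
    print(c,"fence 32->2",[prof(a,b,32,2,.0495) for a,b in((-36,-31),(-5,5),(30,36))])
    print(c,"fin 35->5",prof(-58,-53,35,5,.051))
    z=np.clip(rect(c,im,s=12,z=.0503,x0=-70,x1=-38,y0=2,y1=42),0,255)
    z=np.clip((z-30)*1.4,0,255).astype(np.uint8)[:,:,::-1].copy()
    for y in range(5,42,5): cv2.line(z,(0,(42-y)*12),(10,(42-y)*12),(0,255,255),1); cv2.putText(z,str(y),(12,(42-y)*12+4),0,.4,(0,255,255),1)
    out.append(z)
cv2.imwrite("pics/rider3.png",np.hstack(out))
```

```text
Traceback (most recent call last):
  File "rect.py", line 8, in rect
    return cv2.remap(im.astype(np.float32),(m["fx"]*q[...,0]/q[...,2]+m["cx"]).astype(np.float32),(m["fy"]*q[...,1]/q[...,2]+m["cy"]).astype(np.float32),cv2.INTER_CUBIC)
           ~~~~~~~~~^^^^^^^^^^^^^^^^^^^^^^^^^^^^^^^^^^^^^^^^^^^^^^^^^^^^^^^^^^^^^^^^^^^^^^^^^^^^^^^^^^^^^^^^^^^^^^^^^^^^^^^^^^^^^^^^^^^^^^^^^^^^^^^^^^^^^^^^^^^^^^^^^^^^^
cv2.error: OpenCV(4.12.0) /io/opencv/modules/imgproc/src/imgwarp.cpp:1703: error: (-215:Assertion failed) !_map1.empty() in function 'remap'
```

Argument order: rect takes y0<y1, so I'll fix the ranges.

Run:
```python
from rect import *
out=[]
for c in("top","side"):
    im=np.load(f"pics/{c}3.npy")
    def prof(x0,x1,y1,y0,z):
        r=rect(c,im,s=4,z=z,x0=x0,x1=x1,y0=y0,y1=y1).mean(2).mean(1)
        return r[::4].round().astype(int).tolist()
    print(c,"stop 105->90",[prof(a,b,105,90,.052) for a,b in((-35,-28),(-8,2),(32,38))])
    print(c,"fence 32->2",[prof(a,b,32,2,.0495) for a,b in((-36,-31),(-5,5),(30,36))])
    print(c,"fin 35->5",prof(-58,-53,35,5,.051))
    z=np.clip(rect(c,im,s=12,z=.0503,x0=-70,x1=-38,y0=2,y1=42),0,255)
    z=np.clip((z-30)*1.4,0,255).astype(np.uint8)[:,:,::-1].copy()
    for y in range(5,42,5): cv2.line(z,(0,(42-y)*12),(10,(42-y)*12),(0,255,255),1); cv2.putText(z,str(y),(12,(42-y)*12+4),0,.4,(0,255,255),1)
    out.append(z)
cv2.imwrite("pics/rider3.png",np.hstack(out))
```

```text
top stop 105->90 [[255, 254, 254, 255, 252, 238, 215, 190, 174, 165, 162, 162, 160, 158, 155], [255, 254, 255, 254, 248, 232, 206, 182, 168, 164, 163, 162, 161, 159, 156], [255, 254, 256, 254, 239, 216, 190, 174, 165, 161, 161, 160, 158, 155, 152]]
top fence 32->2 [[142, 142, 142, 142, 141, 141, 145, 151, 167, 187, 209, 228, 236, 240, 239, 235, 233, 229, 229, 230, 230, 232, 224, 205, 177, 148, 130, 114, 111, 111], [140, 140, 139, 139, 139, 139, 145, 159, 182, 209, 233, 249, 255, 255, 254, 254, 254, 254, 254, 254, 254, 252, 240, 214, 182, 154, 136, 127, 125, 125], [152, 153, 154, 156, 157, 158, 167, 180, 202, 226, 245, 255, 255, 254, 254, 254, 254, 253, 253, 253, 251, 246, 230, 198, 167, 141, 128, 121, 118, 121]]
top fin 35->5 [214, 220, 221, 217, 212, 213, 215, 213, 203, 183, 164, 147, 141, 134, 120, 107, 99, 102, 106, 108, 111, 116, 123, 136, 150, 164, 170, 170, 169, 167]
side stop 105->90 [[252, 252, 251, 250, 247, 238, 220, 197, 167, 140, 119, 103, 94, 90, 86], [252, 252, 252, 250, 245, 234, 214, 188, 161, 136, 120, 112, 108, 108, 108], [252, 252, 251, 249, 240, 224, 203, 176, 151, 132, 118, 111, 109, 108, 108]]
side fence 32->2 [[234, 234, 235, 235, 235, 236, 238, 241, 243, 246, 248, 249, 250, 250, 251, 251, 251, 251, 250, 249, 248, 245, 235, 221, 205, 182, 159, 141, 126, 115], [232, 232, 233, 233, 235, 237, 240, 243, 246, 248, 250, 251, 252, 252, 252, 252, 252, 251, 251, 250, 248, 245, 239, 229, 218, 206, 194, 184, 177, 172], [230, 231, 231, 232, 234, 237, 240, 243, 246, 248, 250, 251, 252, 252, 252, 252, 252, 251, 251, 251, 249, 241, 230, 216, 196, 173, 153, 135, 122, 115]]
side fin 35->5 [97, 96, 95, 94, 94, 93, 93, 92, 93, 94, 95, 98, 103, 108, 115, 123, 130, 137, 142, 145, 146, 147, 148, 148, 148, 148, 149, 149, 150, 151]
```

View pics/rider3.png

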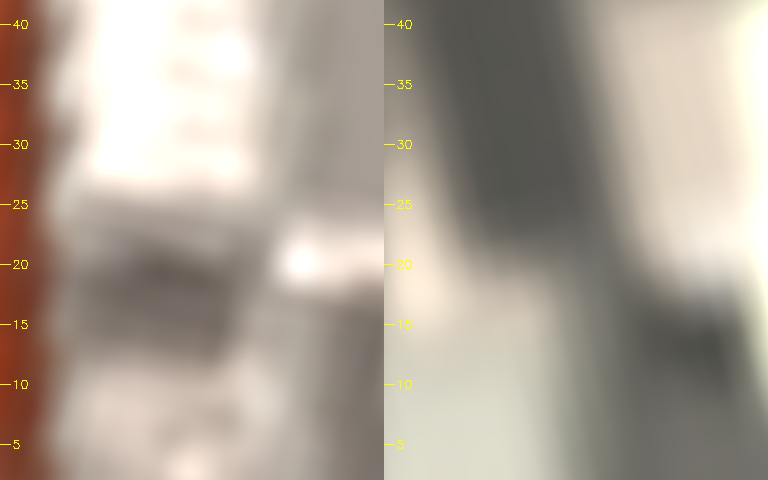

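In the side view, the fence face is at 21.3 mm and the fin's middle at about 21 mm. In the top view they are at about 22.0 mm and 22.5 mm, where the lighter fin-top band spans y 21–24. The two cameras agree to within about 1 mm, inside the 2.5 mm tolerance, and the arm is parked clear. I'm handing in.

```bash
python3 -c "
from station import *
print(current_t()); print(sign_off())"
```

```text
23.6083
the job is handed in; nothing more can be done
None
```

I rolled the wheel in four strokes until the fence's leading face lined up with the rider's fin, to within about 1 mm by both cameras. I handed the job in at about 24 s with the arm parked clear; sign-off returned no verdict.

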